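# Unclip the tilt gauge and rock it on the stud until its pointer rests on the preset mark

## Task

A sloping display board is being set out on the counter. Pull the tilt gauge (it has a wooden grip on top) up out of its sprung clip stand and stand it upright with the middle of its foot squarely across the rounded crown of the wooden stud; then rock it over on the crown, pressing only lightly, until its swinging pointer comes to rest in the middle of the preset rider mark. Finish holding it like that, still pressed lightly on the crown with the pointer on the mark, and do not disturb the tin, tape roll and label roll nearby.

Things in the scene. Friction and masses are not known exactly. Their poses are not given: they have to be found in the camera images.
- gauge_grip (a point): Centre of the tilt gauge's wooden grip (14 mm thick in x, 36 wide in y, 42 high), 146 mm above the underside of the foot. The gauge: white upright plate, 92 mm wide, 8 thick, arched top, 166 mm high in all, about 260 g. Axes: z up, y along the foot (left seen from the robot), x through the thickness; the dial face looks to -x, towards the robot. Grasp across the 14 mm.
- gauge_foot (a point): Middle of the flat underside of the gauge's aluminium foot bar (100 mm long in y, 14 thick in x, 10 high, rounded ends); same axes as the grip.
- pointer (a joint): Angle (rad) of the dark swinging pointer on the dial: a damped pendulum 70 mm long, pivot 98 mm above the foot's underside. It always hangs plumb, swings at about 2 Hz and settles within 2 s. 0 = gauge upright; positive = tip towards the gauge's +y (left), as when the gauge leans with its left side down.
- rider (a joint): Angle (rad) of the preset mark, on the pointer's pivot and scale: a dark fork at the dial's lower rim, two small teeth 11 mm apart. It stays as set, between 0.22 and 0.42, always on the left (+y). The gauge must lean left side down by this angle for the pointer to stand midway between the teeth.
- pointer_tip (a point): Tip of the pointer, 70 mm from the pivot.
- rider_mark (a point): Middle of the mark (between the two teeth), 70 mm from the pivot; the pointer tip coincides with it when on the mark.
- holder: Clip stand fixed to the worktop: aluminium base 60 x 170 x 8 mm, two low channel walls 19 mm apart, black end blocks 37 mm high. The gauge stands in it, foot 8 mm above the worktop. A sprung ball at each end overhangs the foot: a straight upward pull of about 10 N frees the gauge within 10 mm. Origin: centre of its underside; axes as the gauge's at the start.
- stud: Uneven wooden stud on a steel plate (70 x 116 x 8 mm) fixed to the worktop: a rounded crown, the high part, and a lower fixed step (31 mm high) 32 mm to its left (+y), which stays clear of the foot at every angle needed. Origin: on the worktop beneath the crown; x along the crown's ridge, y across it. The gauge stands with its x along the ridge, its foot across it.
- crown_top (a point): Top middle of the stud's crown, 58 mm above the worktop when free: a round ridge of radius 9 mm, 50 mm long along the stud's x. It is sprung: it yields straight down, 0.9 N per mm, up to 8 mm; this point moves with it. (Mind the room's lamp: a batten along y at x = 0.53, y = -0.05 to -0.48, its underside 0.56 m above the worktop.)
- tin: Small green and gold tin, 75 mm wide, 58 mm high, bystander; origin at the centre of its underside.
- tape: Roll of brown tape, 94 mm wide, 48 mm high, bystander; origin at the centre of its underside.
- label_roll: White roll of labels, 61 mm wide, 40 mm high, bystander; origin at the centre of its underside.
Not all that is in view belongs to the job. There is more than one size of the part that bears gauge_grip; the job needs the larger.

How it is judged:
By the outcome, as a careful person would: the job done as asked, in the order asked, and still so for the second after the job is handed in, while the arm keeps its last pose, push and grip.
It also fails if it takes over 45 s, if anything falls off the work surface, if the arm or the gripper's body presses on something with over 40 N, if the wrist force passes 120 N, or if a joint passes its speed limit or range.

## Robot

A 6-joint arm with a two-finger parallel gripper is mounted at the origin on a cart in front of the work surface, level with it; the furniture and walls round the work are solid. World frame = base frame: x ahead of the robot, y to its left, z up, the work surface at z = 0. Lengths are in m, angles in rad, forces in N, time in s.
With the tool pointing down it reaches from about 0.375 to 0.975 m from the base axis. Payload 3.8 kg.
Tool frame: the origin (TCP) lies at the very end of the fingers, on their centre line; the grasp point (between the pads) lies 19 mm behind it; z points along the fingers, y is the line along which they close (so a half turn about z gives the same grasp; the last joint's range is limited). The gripper opens to 85 mm and grips with 20 to 120 N. Pads are 22 mm wide; open, the fingers measure 114 mm over their backs; the gripper's body (76 mm by 85 mm) begins 54 mm behind the grasp point. The pads swing forward as they close: fully open they stand 13 mm farther back than shut.
Start: joints at [1.194, 0.264, 1.604, -0, 1.274, -0.037], TCP at [0.225, 0.636, 0.197] pointing down, gripper open.
Joint ranges: [-2.63, 2.63], [-0.94, 2.18], [0.31, 2.57], [-1.31, 4.45], [0, 2.66], [-2.55, 2.55]. Speed limits (rad/s): [2.57, 2.57, 3.14, 3.14, 3.14, 3.14].

## Interface

Orientations are given as a rotation vector (axis times angle).
In Python, from bench import sensors, imaging, ctrl gives the robot as it stands.
- The arm moves only by the tool jog_arm, never from a script. Its argument "steps" is a list of rows, each an object of numbers: "hand": the opening, from 0 (shut) to 1 (fully open); "x", "y", "z": the shift along the world's x, y, z in units of 50 mm (1.0 is 50 mm); "spin": the turn about the world's z in units of 10 degrees (1.0 is 10 degrees). A call has 1 to 12 rows; each row is the pose to reach, as a shift and turn from the pose commanded when the call began; what a row does not reach only later rows make up. A row lasts 1/8 s, in which the tool goes at most 62.5 mm and 10.7 degrees, less where a joint would pass 70% of its speed; a pose out of reach is approached as far as the arm can. A call with a gripper value outside its range is refused whole. The fingers move at their own pace and stop on an object; "force" is the grip in N (left out, the last holds). Time passes only in rows, so rows that repeat a pose let the fingers close. It gives the time, the measured TCP pose, the force, the opening and the grip force at its end, in the units of the state.
- sensors.get_state(): the state, without advancing time (a new reading comes with each control period).
- imaging.read_camera(name): name is "scene" or "top" or "wrist"; returns a dict with "pixels" (400x640x3 uint8, blue, green, red), "vertical_fov" (degrees; the focal length in pixels is half the picture's height over the tangent of half this angle, whatever the lens; pixels are square), "cx", "cy" (the principal point, pixels), "R" (3x3) and "t" (3): a world point X has camera coordinates R X + t. Camera axes: x right, y down, z forward; pixel columns grow to the right and rows downward; lengths in m; the calibration is good to about 2 mm. A picture is of the moment at which its call begins. There is no depth.
- ctrl.sign_off(): hands the job in; it is judged then, once.
The state is a dict: "clock": time; "joints": joint angles; "joint_vel": joint speeds; "joint_efforts": joint torques, N m; "position": TCP position; "tool_rot": TCP orientation; "contact_force": force on the tool from outside, world axes, zero at the start; "ft_torque": the same for the moment, N m; "width": finger opening in m; "finger_force": force on a finger pad.
Only numpy, scipy, OpenCV 4.12 (cv2) and the standard library are available. Lean on these libraries where they do the work, as an engineer would, in place of code of your own. Each camera call takes 0.05 s, during which the arm holds its last target. There are 200 camera calls.

## Working session

There is one attempt and no reset: what is moved stays moved. The work goes in short steps, Python scripts to look and compute and a tool call to move; the robot and the scene stay as the last step left them, time stands still between calls to the robot, and variables do not carry over. Pictures are saved under pics/ and viewed, at most 10 in all, crops included, and the job is handed in when it is done.

Besides the shell and the picture viewer there is one more tool, called after "Emit:" as name([rows], argument=value, ...), one row to a line, values as JSON. jog_arm: Moves the arm, as the interface text tells. Its arguments: {"type":"object","properties":{"steps":{"type":"array"},"force":{"type":"number"}},"required":["steps"]}

```bash
mkdir -p pics; ls; cat > h.py <<'E'
import numpy as np,cv2
from bench import sensors,imaging,ctrl
def cam(n):
    d=imaging.read_camera(n);d['img']=np.array(d['pixels'],np.uint8)
    d['R']=np.array(d['R']);d['t']=np.array(d['t']);d['f']=200/np.tan(np.radians(d['vertical_fov'])/2);return d
def ray(d,u,v):
    C=-d['R'].T@d['t'];r=d['R'].T@np.array([(u-d['cx'])/d['f'],(v-d['cy'])/d['f'],1]);return C,r/np.linalg.norm(r)
def plane(d,u,v,z):
    C,r=ray(d,u,v);return C+r*(z-C[2])/r[2]
def proj(d,X):
    c=d['R']@np.array(X)+d['t'];return [round(float(x),1) for x in (d['cx']+d['f']*c[0]/c[2],d['cy']+d['f']*c[1]/c[2])]
def tri(*obs):
    A=0;b=0
    for d,u,v in obs:
        C,r=ray(d,u,v);P=np.eye(3)-np.outer(r,r);A=A+P;b=b+P@C
    return np.linalg.solve(A,b)
E
python3 - <<'E'
from h import *
for n in('scene','top'):
    d=cam(n);cv2.imwrite(f'pics/{n}0.png',d['img']);print(n,-d['R'].T@d['t'],d['R'][2],d['f'],d['cx'],d['cy'])
s=sensors.get_state();print(s)
E
```

```text
pics
scene [-0.22178473 -0.88655438  1.21263525] [ 0.46432705  0.48963081 -0.73801223] 443.10611387212003 320.78885058015345 193.32895665049648
top [ 0.18541539 -0.15078653  1.38551053] [ 0.22387402  0.00581775 -0.97460073] 370.8819479818611 313.96513313190553 194.89946445710157
{'clock': 0.1, 'joints': array([ 1.19407576e+00,  2.64685638e-01,  1.60527330e+00,  1.62342840e-06,
        1.27368158e+00, -3.68987083e-02]), 'joint_vel': array([-0.00158623, -0.00171964, -0.00398338, -0.00075305,  0.00027825,
       -0.00078597]), 'joint_efforts': array([-1.23089361e-03, -5.16706109e+01, -3.68588161e+01, -3.24983330e-05,
        6.24232154e-03, -3.31716862e-06]), 'position': array([0.22471827, 0.63571053, 0.19626195]), 'tool_rot': array([-0.53115534, -3.09593556,  0.00314731]), 'contact_force': array([-0.37078168,  0.5118504 , -0.09897711]), 'ft_torque': array([-0.01190879,  0.02378321, -0.03859297]), 'finger_force': 0.0, 'width': 0.0852755119496322}
```

View pics/scene0.png

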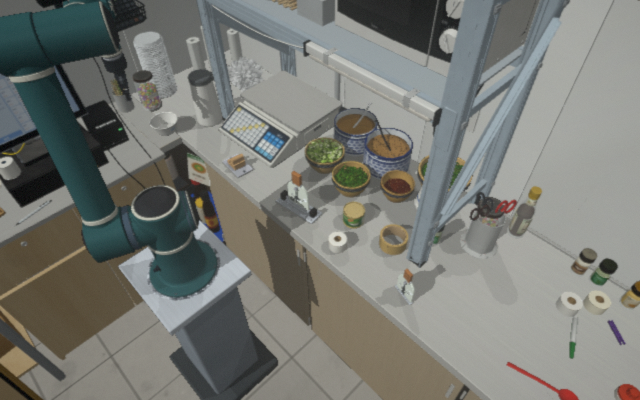

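View pics/top0.png

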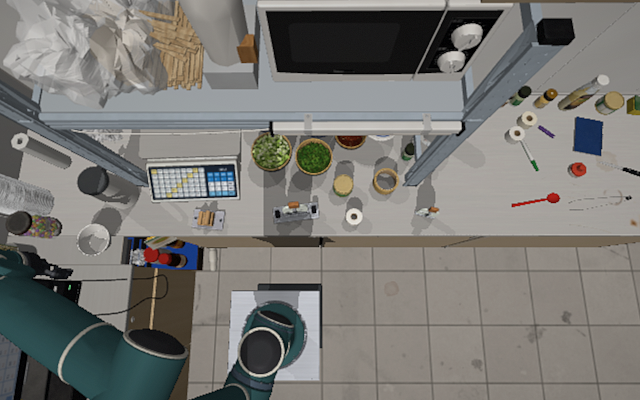

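The scene picture shows a gauge in its clip stand at about (297,190), a second loose gauge at (405,285) and the stud at (237,162). In the top view these are at (295,210), (427,212) and (209,217). Next I measure enlarged crops.

```bash
python3 - <<'E'
from h import *
a=cam('scene');b=cam('top')
def crop(d,x,y,w,h,k):return cv2.resize(d['img'][y:y+h,x:x+w],None,fx=k,fy=k,interpolation=cv2.INTER_CUBIC)
r1=np.hstack([crop(a,265,160,65,65,6),crop(a,210,140,65,65,6)])
r2=np.hstack([crop(b,265,190,65,33,6),crop(b,180,195,65,33,6)])
cv2.imwrite('pics/c1.png',np.vstack([r1,r2]))
print('holder',plane(b,296,213,.008),'stud',plane(b,209,218,.008))
for X in [(0.4,-0.05,.0),(0.4,.2,0)]:print(proj(b,X),proj(a,X))
for n,u,v,z in[('tin',343,185,.03),('label',353,216,.02),('tape',385,181,.024),('decoy',427,212,.1)]:print(n,plane(b,u,v,z))
E
```

```text
holder [ 0.4319443  -0.07481471  0.008     ] stud [0.41330896 0.25252939 0.008     ]
[289.4, 221.7] [286.5, 209.2]
[223.3, 221.8] [243.8, 174.3]
tin [ 0.53490721 -0.25221052  0.03      ]
label [ 0.41815465 -0.28807972  0.02      ]
tape [ 0.55182482 -0.41224731  0.024     ]
decoy [ 0.41839782 -0.54014423  0.1       ]
```

View pics/c1.png

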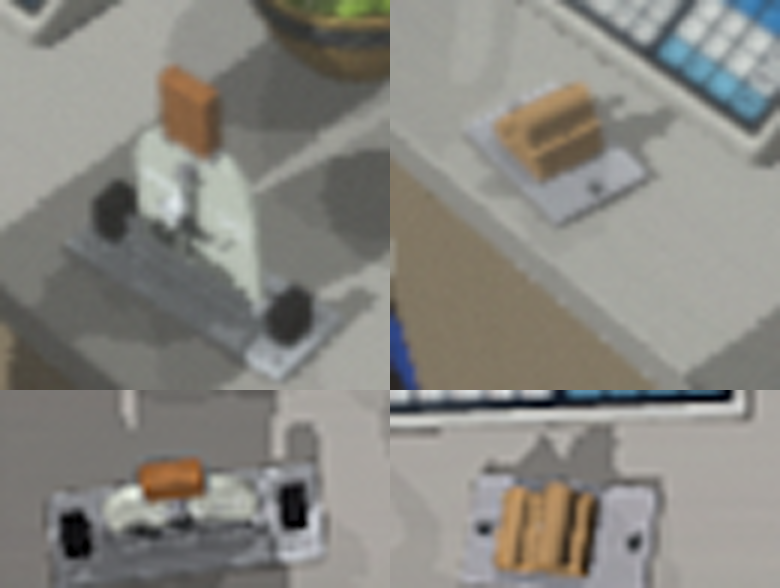

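The crops show the gauge with its orange grip (scene crop (190,112), top crop (172,478)), black end blocks in the top crop at (75,533) and (292,505), and the stud crown in the top crop at about (548,527), with plate holes at (485,527) and (635,541).

```bash
python3 - <<'E'
from h import *
a=cam('scene');b=cam('top')
def seg(d,x,y,w,h,lo,hi):
    m=cv2.inRange(cv2.cvtColor(d['img'][y:y+h,x:x+w],cv2.COLOR_BGR2HSV),lo,hi)
    n,l,s,c=cv2.connectedComponentsWithStats(m);
    return [((c[i]+[x,y]).round(1).tolist(),s[i].tolist()) for i in range(1,n) if s[i,4]>5]
O=((3,120,60),(14,255,255))
ga=seg(a,265,160,65,65,*O);gb=seg(b,265,190,65,40,*O);print(ga,gb)
da=seg(a,385,255,40,60,*O);db=seg(b,410,195,40,30,*O);print(da,db)
mx=lambda L:max(L,key=lambda q:q[1][4])[0]
print('grip',tri((a,*mx(ga)),(b,*mx(gb))))
if da and db:print('decoy',tri((a,*mx(da)),(b,*mx(db))))
px=lambda u,v,x0,y0:(x0+u/6-.4,y0+v/6-.4)
L=plane(b,*px(75,533-390,265,190),.037);R=plane(b,*px(292,505-390,265,190),.037);v=L-R
print('holder',(L+R)/2,np.hypot(*v[:2]),np.degrees(np.arctan2(-v[0],v[1])))
L=plane(b,*px(485,527-390,180,195),.008);R=plane(b,*px(635,541-390,180,195),.008);v=L-R
print('stud holes',L,R,np.degrees(np.arctan2(-v[0],v[1])))
P=plane(b,*px(557,487-390,180,195),.058);Q=plane(b,*px(545,572-390,180,195),.058)
print('ridge',P,Q,(P+Q)/2,np.degrees(np.arctan2((P-Q)[1],(P-Q)[0])))
E
```

```text
[([295.8, 177.5], [27, 12, 9, 13, 69])] [([293.2, 204.5], [23, 12, 11, 6, 57])]
[([407.7, 274.3], [20, 15, 7, 10, 39])] [([433.2, 209.1], [19, 12, 10, 5, 35])]
grip [ 0.43533136 -0.07313784  0.15348934]
decoy [ 0.426622   -0.5588096   0.11251161]
holder [ 0.4338915  -0.07339629  0.037     ] 0.1345993120911947 7.39503200959319
stud holes [0.41520982 0.05884435 0.008     ] [ 0.40621872 -0.03539676  0.008     ] -5.449819780610393
ridge [0.43136359 0.00830955 0.058     ] [0.37943621 0.01424468 0.058     ] [0.4053999  0.01127712 0.058     ] -6.520424948732043
```

```bash
python3 - <<'E'
from h import *
from scipy.spatial.transform import Rotation as Ro
d=cam('wrist');s=sensors.get_state();T=Ro.from_rotvec(s['tool_rot']).as_matrix()
print(T.round(3));C=-d['R'].T@d['t'];print('cam in tool',T.T@(C-s['position']),'\naxes',(d['R']@T).round(3),d['f'])
b=cam('top');px=lambda u,v,x0,y0:(x0+(u-390)/6-.4,y0+(v-390)/6-.4)
L=plane(b,*px(485,527,180,195),.008);R=plane(b,*px(635,541,180,195),.008);v=L-R
print('stud holes',L,R,np.degrees(np.arctan2(-v[0],v[1])))
P=plane(b,*px(557,487,180,195),.058);Q=plane(b,*px(545,572,180,195),.058)
print('ridge',P,Q,(P+Q)/2,np.degrees(np.arctan2((P-Q)[1],(P-Q)[0])))
E
```

```text
[[-0.943  0.333 -0.   ]
 [ 0.333  0.943 -0.   ]
 [ 0.    -0.001 -1.   ]]
cam in tool [ 0.07335807 -0.00022934 -0.17651914] 
axes [[ 0.001  1.     0.   ]
 [-0.958  0.001 -0.287]
 [-0.287  0.     0.958]] 314.8643553609089
stud holes [0.41553532 0.30384519 0.008     ] [0.406534   0.20905284 0.008     ] -5.424448154355526
ridge [0.43170491 0.24529134 0.058     ] [0.3797191  0.24919565 0.058     ] [0.40571201 0.2472435  0.058     ] -4.295051311670477
```

Emit:
jog_arm([
  {"z": 2,"hand": 1},
  {"x": 0.5,"y": -1,"z": 2.4,"spin": -1},
  {"x": 1,"y": -2.2,"z": 2.4,"spin": -2},
  {"x": 1.4,"y": -3.4,"z": 2.4,"spin": -3},
  {"x": 1.8,"y": -4.6,"z": 2.4,"spin": -4},
  {"x": 2.2,"y": -5.8,"z": 2.4,"spin": -5},
  {"x": 2.6,"y": -7,"z": 2.4,"spin": -6},
  {"x": 3,"y": -8,"z": 2.4,"spin": -7},
  {"x": 3.2,"y": -9,"z": 2.4,"spin": -7},
])

```text
validation failed for argument at $.st...
```

Emit:
jog_arm([
  {"z": 1.0,"hand": 1.0},
  {"x": 0.4,"y": -1.0,"z": 1.0,"spin": -1.0},
])

```text
validation failed for argument at $.st...
```

Emit:
jog_arm([
  {"x": 0.0,"y": 0.0,"z": 1.0,"spin": 0.0,"hand": 1.0},
  {"x": 0.4,"y": -1.0,"z": 2.0,"spin": -1.0,"hand": 1.0},
  {"x": 0.8,"y": -2.2,"z": 2.4,"spin": -2.0,"hand": 1.0},
  {"x": 1.2,"y": -3.4,"z": 2.4,"spin": -3.0,"hand": 1.0},
])

```text
clock: 0.9
position: [0.2816, 0.4794, 0.3196]
tool_rot: [1.321, 2.849, 0.008]
contact_force: [1.4, -1.0, 0.6]
width: 0.0855
finger_force: 0.0
```

Emit:
jog_arm([
  {"x": 0.4,"y": -1.2,"z": 0.0,"spin": 1.0,"hand": 1.0},
  {"x": 0.8,"y": -2.4,"z": 0.0,"spin": 2.0,"hand": 1.0},
  {"x": 1.2,"y": -3.6,"z": 0.0,"spin": 3.0,"hand": 1.0},
  {"x": 1.6,"y": -4.8,"z": 0.0,"spin": 4.0,"hand": 1.0},
  {"x": 2.0,"y": -6.0,"z": 0.0,"spin": 5.0,"hand": 1.0},
  {"x": 2.2,"y": -7.2,"z": 0.0,"spin": 5.7,"hand": 1.0},
  {"x": 2.2,"y": -8.4,"z": 0.0,"spin": 5.7,"hand": 1.0},
  {"x": 2.0,"y": -9.6,"z": 0.0,"spin": 5.7,"hand": 1.0},
  {"x": 1.8,"y": -10.6,"z": -0.6,"spin": 5.7,"hand": 1.0},
  {"x": 1.8,"y": -10.8,"z": -1.6,"spin": 5.7,"hand": 1.0},
  {"x": 1.8,"y": -10.8,"z": -2.4,"spin": 5.7,"hand": 1.0},
  {"x": 1.8,"y": -10.8,"z": -2.4,"spin": 5.7,"hand": 1.0},
])

```text
clock: 2.4
position: [0.3672, -0.0602, 0.1931]
tool_rot: [0.203, -3.128, -0.004]
contact_force: [0.4, -0.3, 0.4]
width: 0.085
finger_force: 0.0
```

```bash
python3 - <<'E'
from h import *
s=sensors.get_state();print(s['position'],s['joints'].round(2),s['contact_force'])
d=cam('wrist');cv2.imwrite('pics/w1.png',d['img'])
print(proj(d,(.43,-.073,.036)),proj(d,(.43,-.073,.106)),proj(d,(.435,-.073,.154)))
E
```

```text
[ 0.36718759 -0.06022159  0.19312373] [-0.23 -0.34  2.19  0.    1.29 -1.93] [ 0.42267818 -0.34414395  0.37852634]
[301.6, 233.7] [297.4, 261.8] [292.6, 295.5]
```

View pics/w1.png

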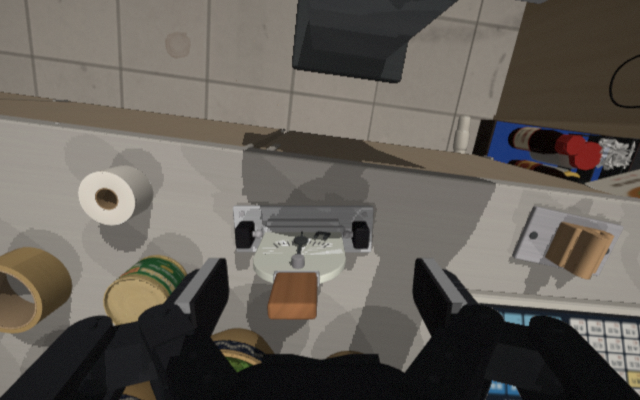

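The wrist view shows the gauge, with the dial at about (300,245), the grip at (294,295), the end blocks at (244,235) and (361,235), and the stud at (582,250). I'll enlarge the dial and the stud.

```bash
python3 - <<'E'
from h import *
im=cv2.imread('pics/w1.png')
c=cv2.resize(im[225:275,260:340],None,fx=10,fy=7,interpolation=cv2.INTER_CUBIC)
e=cv2.resize(im[200:285,520:625],None,fx=2.9,fy=2.9,interpolation=cv2.INTER_CUBIC)
g=cv2.resize(im[195:280,225:380],None,fx=2.9,fy=2.9,interpolation=cv2.INTER_CUBIC)
o=np.zeros((600,800,3),np.uint8);o[:350]=c[:350,:800];o[352:352+246,:304]=e[:246,:304];o[352:352+246,320:769]=g[:246,:449]
cv2.imwrite('pics/w1c.png',o)
E
```

```text
(no output)
```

View pics/w1c.png

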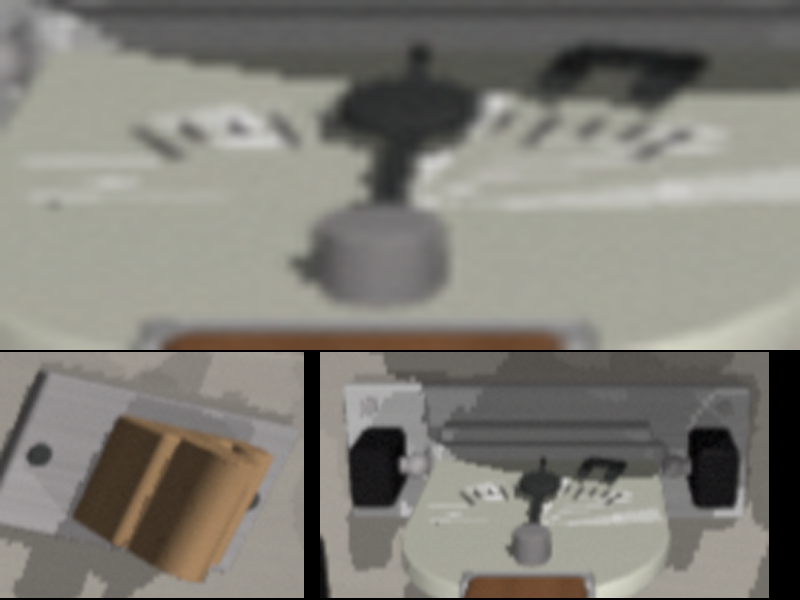

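```bash
cat > r.py <<'E'
from h import *
d=cam('wrist')
px=lambda u,v:(260+u/10-.45,225+v/7-.45)
ps=np.radians(7.4);n=np.array([np.cos(ps),np.sin(ps),0]);ey=np.array([-np.sin(ps),np.cos(ps),0]);G=np.array([.4345,-.0733,.008])
for off in(.005,.008,.011,.014):
    o=[]
    for nm,u,v in[('tip',420,50),('fk_in',605,88),('fk_mid',620,72),('tl',560,78),('tr',668,88),('bl',578,52),('br',690,62),('hubtop',385,210)]:
        C,r=ray(d,*px(u,v));X=C+r*((G-off*n-C)@n)/(r@n)-G
        o.append((nm,(X@ey*1000).round(1),(X[2]*1000).round(1),round(float(np.arctan2(X@ey,.098-X[2])),3),round(1e3*float(np.hypot(X@ey,.098-X[2])),1)))
    print(off,*o,sep='\n ')
E
python3 r.py
```

```text
0.005
 ('tip', np.float64(0.5), np.float64(34.1), 0.007, 63.9)
 ('fk_in', np.float64(21.3), np.float64(49.8), 0.416, 52.7)
 ('fk_mid', np.float64(22.9), np.float64(43.3), 0.397, 59.3)
 ('tl', np.float64(16.4), np.float64(45.8), 0.304, 54.7)
 ('tr', np.float64(28.1), np.float64(49.8), 0.527, 55.8)
 ('bl', np.float64(18.3), np.float64(34.8), 0.281, 65.7)
 ('br', np.float64(30.7), np.float64(39.0), 0.48, 66.5)
 ('hubtop', np.float64(0.5), np.float64(92.7), 0.086, 5.3)
0.008
 ('tip', np.float64(0.9), np.float64(41.7), 0.017, 56.3)
 ('fk_in', np.float64(21.3), np.float64(57.0), 0.479, 46.2)
 ('fk_mid', np.float64(22.9), np.float64(50.7), 0.45, 52.6)
 ('tl', np.float64(16.5), np.float64(53.1), 0.352, 47.8)
 ('tr', np.float64(27.9), np.float64(57.0), 0.597, 49.6)
 ('bl', np.float64(18.3), np.float64(42.4), 0.318, 58.5)
 ('br', np.float64(30.5), np.float64(46.5), 0.535, 59.8)
 ('hubtop', np.float64(0.9), np.float64(99.0), 2.372, 1.3)
0.011
 ('tip', np.float64(1.4), np.float64(49.3), 0.029, 48.8)
 ('fk_in', np.float64(21.3), np.float64(64.2), 0.562, 39.9)
 ('fk_mid', np.float64(22.8), np.float64(58.0), 0.519, 46.0)
 ('tl', np.float64(16.6), np.float64(60.4), 0.416, 41.1)
 ('tr', np.float64(27.7), np.float64(64.2), 0.687, 43.7)
 ('bl', np.float64(18.4), np.float64(50.0), 0.365, 51.4)
 ('br', np.float64(30.3), np.float64(54.0), 0.603, 53.4)
 ('hubtop', np.float64(1.4), np.float64(105.2), 2.95, 7.3)
0.014
 ('tip', np.float64(1.9), np.float64(56.8), 0.046, 41.2)
 ('fk_in', np.float64(21.3), np.float64(71.5), 0.676, 34.0)
 ('fk_mid', np.float64(22.8), np.float64(65.4), 0.61, 39.8)
 ('tl', np.float64(16.7), np.float64(67.7), 0.504, 34.6)
 ('tr', np.float64(27.6), np.float64(71.4), 0.804, 38.3)
 ('bl', np.float64(18.4), np.float64(57.5), 0.428, 44.5)
 ('br', np.float64(30.0), np.float64(61.5), 0.688, 47.3)
 ('hubtop', np.float64(1.9), np.float64(111.4), 3.004, 13.6)
```

Emit:
jog_arm([
  {"x": 0.3,"y": 1.2,"z": 1.0,"spin": -1.0,"hand": 1.0},
  {"x": 0.6,"y": 2.4,"z": 1.2,"spin": -1.2,"hand": 1.0},
  {"x": 0.8,"y": 3.6,"z": 1.2,"spin": -1.2,"hand": 1.0},
  {"x": 0.8,"y": 4.8,"z": 1.2,"spin": -1.2,"hand": 1.0},
  {"x": 0.8,"y": 6.0,"z": 0.6,"spin": -1.2,"hand": 1.0},
  {"x": 0.8,"y": 6.2,"z": 0.0,"spin": -1.2,"hand": 1.0},
  {"x": 0.8,"y": 6.2,"z": 0.0,"spin": -1.2,"hand": 1.0},
])

```text
clock: 3.38
position: [0.4095, 0.2518, 0.1964]
tool_rot: [-0.114, -3.138, 0.001]
contact_force: [-0.4, 0.0, -0.3]
width: 0.0854
finger_force: 0.0
```

```bash
python3 - <<'E'
from h import *
s=sensors.get_state();print(s['position'],s['tool_rot'],s['contact_force'])
d=cam('wrist');cv2.imwrite('pics/w2.png',d['img'])
u,v=map(int,proj(d,(.407,.252,.03)));print(u,v)
x0=max(u-80,0);y0=max(v-60,0);print(x0,y0)
cv2.imwrite('pics/w2c.png',cv2.resize(d['img'][y0:y0+120,x0:x0+160],None,fx=5,fy=5,interpolation=cv2.INTER_CUBIC))
E
```

```text
[0.40948141 0.25183433 0.19635732] [-1.14317150e-01 -3.13776952e+00  1.28841259e-03] [-0.36493204  0.03774212 -0.32213506]
320 176
240 116
```

View pics/w2c.png

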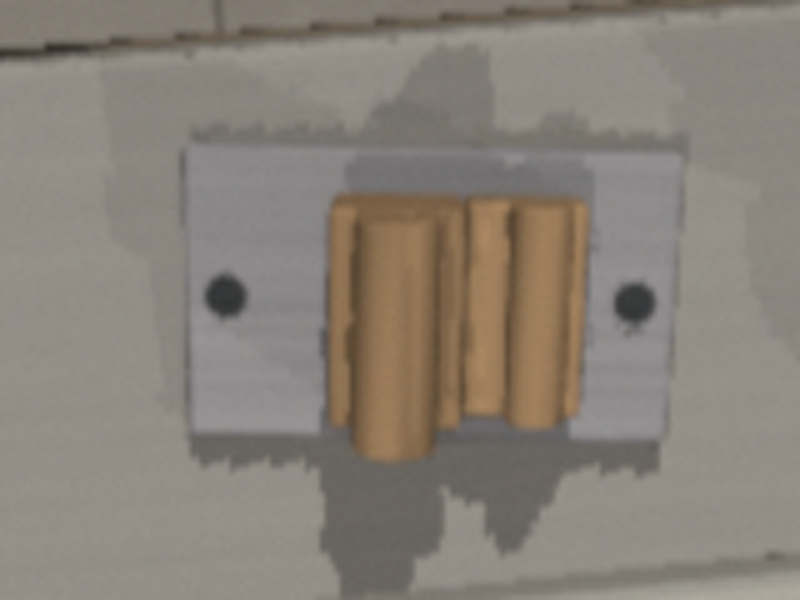

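The view from above the stud is clear. The crown ridge runs along crop u≈396 from v≈215 to 455, the low step is to its right (+y), and the plate holes are at (226,295) and (634,302). Next I take a closer look at the dial.

Emit:
jog_arm([
  {"x": 0.0,"y": -1.0,"z": 0.8,"spin": 0.0,"hand": 1.0},
  {"x": 0.0,"y": -2.2,"z": 0.8,"spin": 1.0,"hand": 1.0},
  {"x": 0.0,"y": -3.4,"z": 0.8,"spin": 1.2,"hand": 1.0},
  {"x": -0.2,"y": -4.6,"z": 0.8,"spin": 1.2,"hand": 1.0},
  {"x": -0.5,"y": -5.8,"z": 0.4,"spin": 1.2,"hand": 1.0},
  {"x": -0.75,"y": -6.6,"z": 0.0,"spin": 1.2,"hand": 1.0},
  {"x": -0.75,"y": -6.6,"z": -1.0,"spin": 1.2,"hand": 1.0},
  {"x": -0.75,"y": -6.6,"z": -2.0,"spin": 1.2,"hand": 1.0},
  {"x": -0.75,"y": -6.6,"z": -2.2,"spin": 1.2,"hand": 1.0},
  {"x": -0.75,"y": -6.6,"z": -2.2,"spin": 1.2,"hand": 1.0},
])

```text
clock: 4.68
position: [0.3743, -0.0812, 0.0885]
tool_rot: [-0.205, 3.133, -0.001]
contact_force: [0.1, 0.8, 0.5]
width: 0.0856
finger_force: 0.0
```

```bash
python3 - <<'E'
from h import *
s=sensors.get_state();print(s['position'],s['tool_rot'],s['contact_force'])
d=cam('wrist');cv2.imwrite('pics/w3.png',d['img'])
u,v=map(int,proj(d,(.43,-.073,.07)));x0=u-50;y0=v-37;print(x0,y0)
cv2.imwrite('pics/w3c.png',cv2.resize(d['img'][y0:y0+75,x0:x0+100],None,fx=8,fy=8,interpolation=cv2.INTER_CUBIC))
E
```

```text
[ 0.37434082 -0.08117914  0.08853629] [-2.05490259e-01  3.13269173e+00 -1.47213723e-03] [0.13863123 0.82257912 0.533526  ]
271 262
```

View pics/w3c.png

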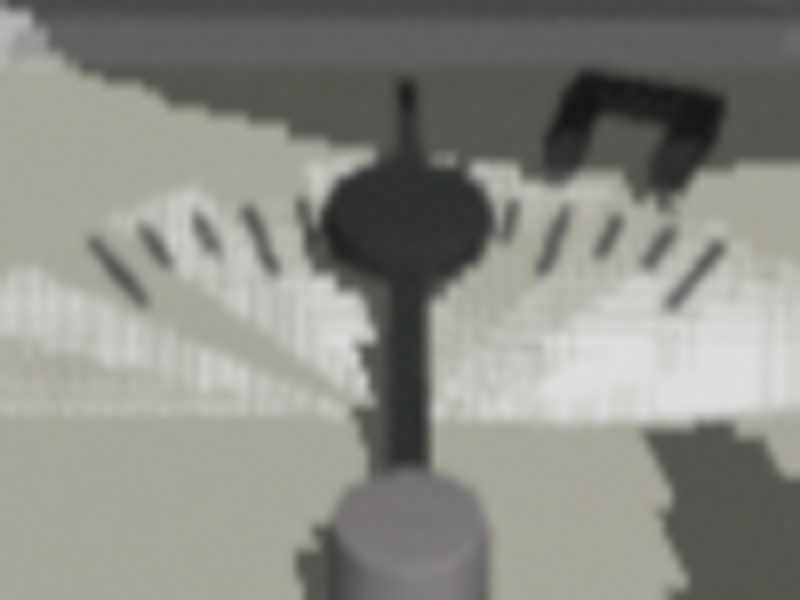

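```bash
cat > r2.py <<'E'
from h import *
d=cam('wrist')
px=lambda u,v:(271+u/8-.44,262+v/8-.44)
ps=np.radians(7.4);n=np.array([np.cos(ps),np.sin(ps),0]);ey=np.array([-np.sin(ps),np.cos(ps),0]);G=np.array([.4345,-.0733,.008])
for off in(.001,.003,.005,.007):
    o=[]
    for nm,u,v in[('tip',407,80),('bob',408,222),('bl',595,82),('tl',562,165),('br',710,108),('tr',665,190),('s',722,240),('sL',92,240)]:
        C,r=ray(d,*px(u,v));X=C+r*((G-off*n-C)@n)/(r@n)-G
        y=float(X@ey)*1e3;z=float(X[2])*1e3
        o.append((nm,round(y,1),round(z,1),round(float(np.arctan2(y,98-z)),3),round(float(np.hypot(y,98-z)),1)))
    print(off,*o,sep='\n ')
w=cv2.imread('pics/w2.png')
E
python3 r2.py
```

```text
0.001
 ('tip', 0.8, 18.1, 0.01, 79.9)
 ('bob', 0.9, 45.6, 0.016, 52.4)
 ('bl', 20.8, 18.4, 0.255, 82.3)
 ('tl', 16.3, 35.1, 0.253, 64.9)
 ('br', 32.4, 23.8, 0.411, 81.0)
 ('tr', 26.1, 39.7, 0.421, 63.9)
 ('s', 30.6, 48.5, 0.554, 58.2)
 ('sL', -29.1, 48.9, -0.534, 57.0)
0.003
 ('tip', 0.8, 21.7, 0.01, 76.3)
 ('bob', 0.8, 48.8, 0.017, 49.2)
 ('bl', 20.5, 22.0, 0.263, 78.7)
 ('tl', 16.0, 38.5, 0.263, 61.6)
 ('br', 31.9, 27.3, 0.424, 77.6)
 ('tr', 25.7, 43.0, 0.437, 60.7)
 ('s', 30.2, 51.6, 0.577, 55.3)
 ('sL', -28.6, 52.1, -0.557, 54.1)
0.005
 ('tip', 0.8, 25.4, 0.011, 72.6)
 ('bob', 0.8, 52.0, 0.018, 46.0)
 ('bl', 20.1, 25.6, 0.271, 75.1)
 ('tl', 15.8, 41.8, 0.274, 58.3)
 ('br', 31.4, 30.8, 0.437, 74.2)
 ('tr', 25.3, 46.3, 0.455, 57.6)
 ('s', 29.7, 54.8, 0.602, 52.4)
 ('sL', -28.2, 55.2, -0.582, 51.2)
0.007
 ('tip', 0.8, 29.0, 0.011, 69.0)
 ('bob', 0.8, 55.2, 0.019, 42.8)
 ('bl', 19.8, 29.2, 0.281, 71.6)
 ('tl', 15.5, 45.2, 0.286, 55.1)
 ('br', 30.9, 34.3, 0.452, 70.8)
 ('tr', 24.9, 49.5, 0.475, 54.5)
 ('s', 29.2, 57.9, 0.63, 49.6)
 ('sL', -27.7, 58.3, -0.611, 48.4)
```

Emit:
jog_arm([
  {"x": 0.0,"y": 0.0,"z": 1.2,"spin": 0.0,"hand": 1.0},
  {"x": 0.0,"y": 0.0,"z": 2.4,"spin": 0.0,"hand": 1.0},
  {"x": 0.3,"y": 0.0,"z": 3.4,"spin": -1.0,"hand": 1.0},
  {"x": 0.8,"y": 0.1,"z": 3.4,"spin": -2.0,"hand": 1.0},
  {"x": 1.2,"y": 0.2,"z": 3.4,"spin": -3.0,"hand": 1.0},
  {"x": 1.2,"y": 0.2,"z": 3.4,"spin": -4.0,"hand": 1.0},
  {"x": 1.2,"y": 0.2,"z": 3.4,"spin": -5.0,"hand": 1.0},
  {"x": 1.2,"y": 0.2,"z": 3.4,"spin": -6.0,"hand": 1.0},
  {"x": 1.2,"y": 0.2,"z": 3.4,"spin": -7.0,"hand": 1.0},
  {"x": 1.2,"y": 0.2,"z": 3.4,"spin": -8.0,"hand": 1.0},
  {"x": 1.2,"y": 0.2,"z": 3.4,"spin": -9.0,"hand": 1.0},
  {"x": 1.2,"y": 0.2,"z": 3.4,"spin": -9.0,"hand": 1.0},
])

```text
clock: 6.28
position: [0.4342, -0.0705, 0.2591]
tool_rot: [2.065, 2.363, 0.003]
contact_force: [-0.6, 0.2, -0.3]
width: 0.0856
finger_force: 0.0
```

```bash
python3 - <<'E'
from h import *
s=sensors.get_state();print(s['position'],s['tool_rot'],s['contact_force'],s['joints'].round(2))
from scipy.spatial.transform import Rotation as Ro
d=cam('wrist')
# camera pose at w2 from the tool pose then
T=Ro.from_rotvec([-.11431715,-3.13776952,.00128841]).as_matrix();p=np.array([.40948141,.25183433,.19635732])
Tc=Ro.from_rotvec(s['tool_rot']).as_matrix();Ct=Tc.T@(-d['R'].T@d['t']-s['position']);A=d['R']@Tc
e=dict(d);e['R']=A@T.T;e['t']=-e['R']@(p+T@Ct)
px=lambda u,v:(240+u/5-.4,116+v/5-.4)
for u,v,z in[(397,215,.057),(395,455,.057),(396,335,.058),(226,295,.008),(634,302,.008)]:print(plane(e,*px(u,v),z).round(4))
# grip now: orange mask
m=cv2.inRange(cv2.cvtColor(d['img'],cv2.COLOR_BGR2HSV),(3,120,60),(14,255,255))
n,l,st,c=cv2.connectedComponentsWithStats(m)
print([(c[i].round(1),st[i]) for i in range(1,n) if st[i,4]>300],proj(d,(.4345,-.0728,.175)))
cv2.imwrite('pics/w4.png',d['img'])
E
```

```text
[ 0.43420331 -0.07047585  0.25906574] [2.06539235 2.36255146 0.00289583] [-0.61343228  0.16215349 -0.25393166] [-0.22 -0.23  2.   -0.    1.37 -0.35]
[0.3832 0.2521 0.057 ]
[0.4335 0.248  0.057 ]
[0.4076 0.2501 0.058 ]
[0.4063 0.2098 0.008 ]
[0.4148 0.3056 0.008 ]
[(array([321.6, 195.7]), array([314, 172,  16,  48, 685], dtype=int32))] [320.2, 200.9]
```

View pics/w4.png

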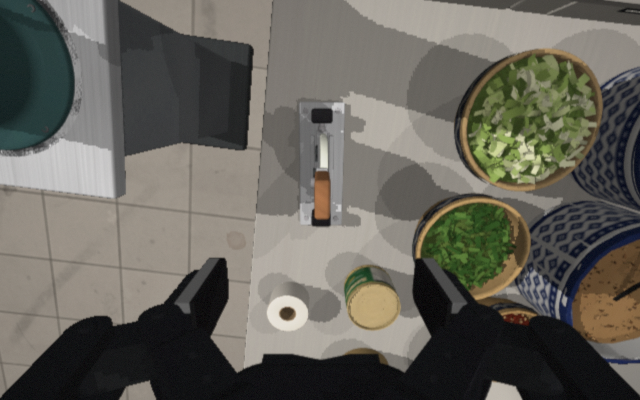

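The picture shows the grip centred between the fingers at about (321,200), clear of the bowls. I go down and grasp.

Emit:
jog_arm([
  {"x": 0.0,"y": 0.0,"z": -0.8,"spin": 0.0,"hand": 1.0},
  {"x": 0.0,"y": -0.04,"z": -1.6,"spin": 0.0,"hand": 1.0},
  {"x": 0.0,"y": -0.04,"z": -2.2,"spin": 0.0,"hand": 1.0},
  {"x": 0.0,"y": -0.04,"z": -2.46,"spin": 0.0,"hand": 1.0},
  {"x": 0.0,"y": -0.04,"z": -2.46,"spin": 0.0,"hand": 1.0},
  {"x": 0.0,"y": -0.04,"z": -2.46,"spin": 0.0,"hand": 0.0},
  {"x": 0.0,"y": -0.04,"z": -2.46,"spin": 0.0,"hand": 0.0},
  {"x": 0.0,"y": -0.04,"z": -2.46,"spin": 0.0,"hand": 0.0},
  {"x": 0.0,"y": -0.04,"z": -2.46,"spin": 0.0,"hand": 0.0},
  {"x": 0.0,"y": -0.04,"z": -2.46,"spin": 0.0,"hand": 0.0},
  {"x": 0.0,"y": -0.04,"z": -2.46,"spin": 0.0,"hand": 0.0},
], force=60)

```text
clock: 7.7
position: [0.4337, -0.0726, 0.1343]
tool_rot: [2.07, 2.362, 0.001]
contact_force: [1.1, -0.0, 3.8]
width: 0.0116
finger_force: 59.4
```

Emit:
jog_arm([
  {"x": 0.0,"y": 0.0,"z": 0.08,"spin": 0.0,"hand": 0.0},
  {"x": 0.0,"y": 0.0,"z": 0.16,"spin": 0.0,"hand": 0.0},
  {"x": 0.0,"y": 0.0,"z": 0.24,"spin": 0.0,"hand": 0.0},
  {"x": 0.0,"y": 0.0,"z": 0.4,"spin": 0.0,"hand": 0.0},
  {"x": 0.0,"y": 0.0,"z": 0.8,"spin": 0.0,"hand": 0.0},
  {"x": 0.0,"y": 0.0,"z": 1.3,"spin": 0.0,"hand": 0.0},
  {"x": 0.0,"y": 0.0,"z": 1.8,"spin": 0.0,"hand": 0.0},
  {"x": 0.0,"y": 0.0,"z": 1.9,"spin": 0.0,"hand": 0.0},
])

```text
clock: 8.7
position: [0.4349, -0.0729, 0.2316]
tool_rot: [2.068, 2.359, 0.004]
contact_force: [-0.0, -0.2, -2.7]
width: 0.0115
finger_force: 59.3
```

```bash
python3 - <<'E'
from h import *
s=sensors.get_state();print(s['position'],s['contact_force'],s['width'],s['finger_force'])
a=cam('scene');b=cam('wrist')
o=np.hstack([cv2.resize(a['img'][130:220,255:345],(450,450),interpolation=cv2.INTER_CUBIC),cv2.resize(b['img'][0:330,210:440],(314,450))])
cv2.imwrite('pics/l1.png',o)
E
```

```text
[ 0.43492801 -0.07287531  0.231592  ] [-0.02709775 -0.23975082 -2.69446875] 0.011546245918829362 59.27701234817505
```

View pics/l1.png

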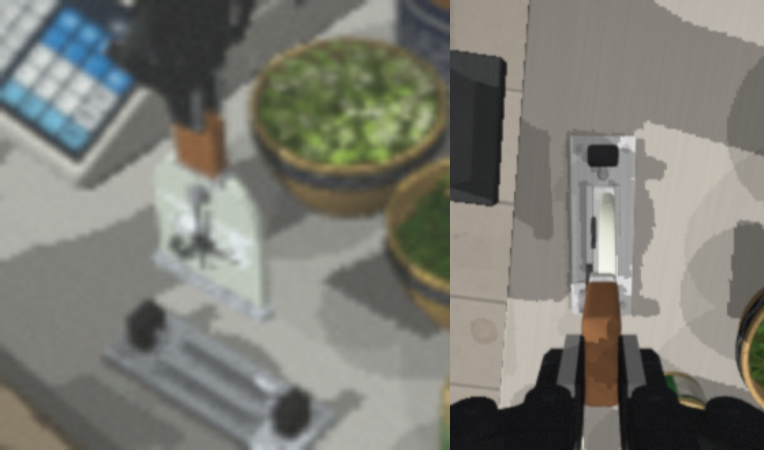

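The left crop shows the gauge lifted clear of the clip stand with the pointer plumb at about (200,225). The load is 2.7 N, which matches its weight. I carry it to the stud.

Emit:
jog_arm([
  {"x": 0.0,"y": 0.4,"z": 0.0,"spin": 0.0,"hand": 0.0},
  {"x": -0.1,"y": 1.1,"z": 0.0,"spin": 0.0,"hand": 0.0},
  {"x": -0.2,"y": 1.9,"z": 0.0,"spin": -0.3,"hand": 0.0},
  {"x": -0.3,"y": 2.7,"z": 0.0,"spin": -0.6,"hand": 0.0},
  {"x": -0.4,"y": 3.5,"z": 0.0,"spin": -0.9,"hand": 0.0},
  {"x": -0.5,"y": 4.3,"z": 0.0,"spin": -1.2,"hand": 0.0},
  {"x": -0.53,"y": 5.1,"z": 0.0,"spin": -1.27,"hand": 0.0},
  {"x": -0.53,"y": 5.8,"z": 0.0,"spin": -1.27,"hand": 0.0},
  {"x": -0.53,"y": 6.3,"z": 0.0,"spin": -1.27,"hand": 0.0},
  {"x": -0.53,"y": 6.46,"z": 0.0,"spin": -1.27,"hand": 0.0},
  {"x": -0.53,"y": 6.46,"z": -0.4,"spin": -1.27,"hand": 0.0},
  {"x": -0.53,"y": 6.46,"z": -0.6,"spin": -1.27,"hand": 0.0},
])

```text
clock: 10.3
position: [0.4055, 0.2494, 0.1967]
tool_rot: [-2.319, -2.119, 0.005]
contact_force: [-0.1, 0.0, -2.6]
width: 0.0116
finger_force: 59.3
```

Emit:
jog_arm([
  {"x": 0.0,"y": 0.0,"z": -0.1,"spin": 0.0,"hand": 0.0},
  {"x": 0.0,"y": 0.0,"z": -0.16,"spin": 0.0,"hand": 0.0},
  {"x": 0.0,"y": 0.0,"z": -0.16,"spin": 0.0,"hand": 0.0},
  {"x": 0.0,"y": 0.0,"z": -0.16,"spin": 0.0,"hand": 0.0},
])

```text
clock: 10.8
position: [0.407, 0.2506, 0.1911]
tool_rot: [2.319, 2.119, 0.001]
contact_force: [-0.2, 0.1, -1.5]
width: 0.0115
finger_force: 59.3
```

```bash
python3 - <<'E'
from h import *
s=sensors.get_state();print(s['clock'],s['position'],s['tool_rot'],s['contact_force'],s['ft_torque'])
d=cam('wrist')
cv2.imwrite('pics/p1.png',d['img']);cv2.imwrite('pics/p1s.png',cam('scene')['img']);cv2.imwrite('pics/p1t.png',cam('top')['img'])
E
```

```text
10.8 [0.40696363 0.25060407 0.19114052] [2.31930255e+00 2.11866822e+00 1.48938760e-03] [-0.24836224  0.14924722 -1.53888438] [ 0.04068629 -0.02962664  0.0245181 ]
```

Emit:
jog_arm([
  {"x": 0.0,"y": 0.0,"z": -0.04,"spin": 0.0,"hand": 0.0},
  {"x": 0.0,"y": 0.0,"z": -0.04,"spin": 0.0,"hand": 0.0},
  {"x": 0.0,"y": 0.0,"z": -0.04,"spin": 0.0,"hand": 0.0},
  {"x": 0.0,"y": 0.0,"z": -0.04,"spin": 0.0,"hand": 0.0},
])

```text
clock: 11.45
position: [0.4066, 0.2505, 0.1886]
tool_rot: [2.319, 2.119, 0.0]
contact_force: [0.2, 0.6, -3.2]
width: 0.0116
finger_force: 59.3
```

```bash
python3 - <<'E'
from h import *
s=sensors.get_state();print(s['clock'],s['position'],s['contact_force'],s['ft_torque'])
a=cam('scene')
m=cv2.inRange(cv2.cvtColor(a['img'][120:190,200:290],cv2.COLOR_BGR2HSV),(3,120,60),(14,255,255))
n,l,st,c=cv2.connectedComponentsWithStats(m)
print([(c[i]+[200,120],st[i]) for i in range(1,n) if st[i,4]>5])
p=s['position']
for z in(.058,.149,.204,.211,.225):print(z,proj(a,(p[0],p[1],z)))
# both foot ends as seen from scene, and wrist prediction for left foot end
ps=np.radians(-5);ey=np.array([-np.sin(ps),np.cos(ps),0])
for q in(-.05,0,.05):print(proj(a,np.array([p[0],p[1],.06])+q*ey))
cv2.imwrite('pics/p2.png',cv2.resize(a['img'][120:190,200:280],(800,700),interpolation=cv2.INTER_CUBIC)[:600])
E
```

```text
11.45 [0.40659699 0.25052166 0.1885801 ] [ 0.20152479  0.59710231 -3.24622559] [-0.0013385  -0.03773101 -0.01552993]
[(array([229.0625, 127.25  ]), array([28,  3,  3,  9, 16], dtype=int32))]
0.058 [235.0, 156.2]
0.149 [231.1, 138.0]
0.204 [228.7, 126.3]
0.211 [228.3, 124.7]
0.225 [227.7, 121.6]
[241.9, 162.7]
[234.9, 155.8]
[228.1, 149.1]
```

Emit:
jog_arm([
  {"x": 0.0,"y": 0.0,"z": -0.04,"spin": 0.0,"hand": 0.0},
  {"x": 0.0,"y": 0.0,"z": -0.08,"spin": 0.0,"hand": 0.0},
  {"x": 0.0,"y": 0.0,"z": -0.08,"spin": 0.0,"hand": 0.0},
  {"x": 0.0,"y": 0.0,"z": -0.08,"spin": 0.0,"hand": 0.0},
  {"x": 0.0,"y": 0.0,"z": -0.08,"spin": 0.0,"hand": 0.0},
])

```text
clock: 12.12
position: [0.4066, 0.2506, 0.1846]
tool_rot: [2.319, 2.119, 0.0]
contact_force: [0.3, -0.6, -1.5]
width: 0.0117
finger_force: 59.3
```

Emit:
jog_arm([
  {"x": 0.0,"y": 0.0,"z": -0.04,"spin": 0.0,"hand": 0.0},
  {"x": 0.0,"y": 0.0,"z": -0.04,"spin": 0.0,"hand": 0.0},
  {"x": 0.0,"y": 0.0,"z": -0.04,"spin": 0.0,"hand": 0.0},
  {"x": 0.0,"y": 0.0,"z": -0.04,"spin": 0.0,"hand": 0.0},
])

```text
clock: 12.62
position: [0.4067, 0.2506, 0.1827]
tool_rot: [2.319, 2.119, 0.0]
contact_force: [0.1, -0.1, -0.6]
width: 0.0118
finger_force: 59.4
```

Emit:
jog_arm([
  {"x": 0.0,"y": 0.0,"z": -0.02,"spin": 0.0,"hand": 0.0},
  {"x": 0.0,"y": 0.0,"z": -0.02,"spin": 0.0,"hand": 0.0},
  {"x": 0.0,"y": 0.0,"z": -0.02,"spin": 0.0,"hand": 0.0},
])

```text
clock: 13.0
position: [0.4067, 0.2506, 0.1817]
tool_rot: [2.319, 2.119, 0.001]
contact_force: [0.5, 1.1, -0.4]
width: 0.0113
finger_force: 59.5
```

Emit:
jog_arm([
  {"x": 0.0,"y": 0.0,"z": -0.04,"spin": 0.0,"hand": 0.0},
  {"x": 0.0,"y": 0.0,"z": -0.04,"spin": 0.0,"hand": 0.0},
  {"x": 0.0,"y": 0.0,"z": -0.04,"spin": 0.0,"hand": 0.0},
  {"x": 0.01,"y": 0.09,"z": -0.04,"spin": 0.0,"hand": 0.0},
  {"x": 0.015,"y": 0.17,"z": -0.045,"spin": 0.0,"hand": 0.0},
  {"x": 0.02,"y": 0.26,"z": -0.05,"spin": 0.0,"hand": 0.0},
  {"x": 0.03,"y": 0.35,"z": -0.06,"spin": 0.0,"hand": 0.0},
  {"x": 0.04,"y": 0.43,"z": -0.07,"spin": 0.0,"hand": 0.0},
  {"x": 0.045,"y": 0.52,"z": -0.085,"spin": 0.0,"hand": 0.0},
  {"x": 0.045,"y": 0.52,"z": -0.085,"spin": 0.0,"hand": 0.0},
  {"x": 0.045,"y": 0.52,"z": -0.085,"spin": 0.0,"hand": 0.0},
], force=20)

```text
clock: 14.38
position: [0.4088, 0.2766, 0.1774]
tool_rot: [2.319, 2.119, 0.0]
contact_force: [0.8, -1.2, 2.8]
width: 0.0117
finger_force: 59.8
```

```bash
python3 - <<'E'
from h import *
s=sensors.get_state();print(s['clock'],s['position'],s['contact_force'],s['ft_torque'],s['finger_force'])
d=cam('wrist');a=cam('scene');cv2.imwrite('pics/q1w.png',d['img']);cv2.imwrite('pics/q1s.png',a['img'])
p0=cv2.imread('pics/p1.png')
def col(im):  # profile along the gauge column: transitions
    g=im[60:300,300:345].astype(int);return [(60+i,g[i,22].tolist()) for i in range(0,240,8)]
for r,q in zip(col(p0),col(d['img'])):print(r,q[1])
from scipy.spatial.transform import Rotation as Ro
p=s['position'];G=p+[0,0,.019];ps=np.radians(-5);ey=np.array([-np.sin(ps),np.cos(ps),0]);z=np.array([0,0,1])
for th in(0,.1,.15,.18,.2):
    c,sn=np.cos(th),np.sin(th);u=sn*ey+c*z;f=c*ey-sn*z
    print(th,'footL end top',proj(d,G-.135*u+.05*f),'plateL',proj(d,G-.135*u+.046*f),'grip top L',proj(d,G+.022*u+.018*f))
E
```

```text
14.375 [0.4088492  0.27658121 0.17739384] [ 0.82942918 -1.24635367  2.79065124] [-0.65513236  0.08243023 -0.00527273] 59.81603801250458
(60, [164, 173, 179]) [151, 160, 165]
(68, [163, 172, 178]) [156, 165, 170]
(76, [152, 161, 167]) [163, 170, 176]
(84, [155, 164, 169]) [162, 170, 176]
(92, [154, 162, 168]) [161, 170, 175]
(100, [164, 173, 178]) [158, 166, 172]
(108, [165, 176, 179]) [151, 160, 165]
(116, [157, 165, 170]) [155, 163, 168]
(124, [78, 77, 75]) [156, 165, 170]
(132, [168, 167, 172]) [165, 174, 179]
(140, [176, 176, 176]) [161, 170, 175]
(148, [121, 131, 131]) [163, 165, 165]
(156, [155, 168, 166]) [124, 134, 134]
(164, [179, 194, 194]) [159, 171, 172]
(172, [194, 210, 209]) [183, 197, 197]
(180, [208, 222, 221]) [195, 210, 210]
(188, [216, 227, 227]) [207, 221, 221]
(196, [224, 235, 234]) [215, 226, 226]
(204, [166, 165, 167]) [109, 110, 111]
(212, [31, 49, 71]) [27, 44, 65]
(220, [34, 50, 73]) [30, 45, 67]
(228, [35, 51, 74]) [32, 46, 67]
(236, [56, 83, 123]) [52, 80, 119]
(244, [58, 91, 133]) [61, 92, 134]
(252, [44, 65, 94]) [43, 64, 92]
(260, [41, 63, 94]) [42, 65, 95]
(268, [42, 60, 90]) [41, 62, 89]
(276, [37, 58, 86]) [38, 59, 86]
(284, [36, 56, 83]) [40, 59, 86]
(292, [69, 104, 153]) [67, 102, 149]
0 footL end top [320.4, 136.0] plateL [320.4, 140.5] grip top L [320.7, 233.7]
0.1 footL end top [320.4, 150.6] plateL [320.4, 154.9] grip top L [320.7, 228.0]
0.15 footL end top [320.4, 157.8] plateL [320.4, 162.1] grip top L [320.6, 225.2]
0.18 footL end top [320.4, 162.1] plateL [320.5, 166.4] grip top L [320.6, 223.6]
0.2 footL end top [320.5, 165.0] plateL [320.5, 169.2] grip top L [320.6, 222.6]
```

Emit:
jog_arm([
  {"x": 0.0,"y": 0.0,"z": 0.15,"spin": 0.0,"hand": 0.0},
  {"x": 0.0,"y": 0.0,"z": 0.35,"spin": 0.0,"hand": 0.0},
  {"x": -0.02,"y": -0.26,"z": 0.35,"spin": 0.0,"hand": 0.0},
  {"x": -0.03,"y": -0.52,"z": 0.35,"spin": 0.0,"hand": 0.0},
  {"x": -0.03,"y": -0.52,"z": 0.35,"spin": 0.0,"hand": 0.1},
  {"x": -0.03,"y": -0.52,"z": 0.35,"spin": 0.0,"hand": 0.1},
  {"x": -0.03,"y": -0.52,"z": 0.35,"spin": 0.0,"hand": 0.1},
], force=20)

```text
clock: 15.35
position: [0.4073, 0.2506, 0.1947]
tool_rot: [-2.319, -2.119, 0.0]
contact_force: [0.1, 0.0, -1.8]
width: 0.0116
finger_force: 59.3
```

```bash
cat > st.py <<'E'
from h import *
import sys
s=sensors.get_state();print(s['clock'],s['position'].round(4),s['contact_force'].round(2),s['ft_torque'].round(3),'W',s['width'].__round__(4),s['finger_force'])
d=cam('wrist');cv2.imwrite('pics/'+sys.argv[1]+'.png',d['img'])
g=d['img'][100:215,322].astype(int).sum(1);p0=cv2.imread('pics/p1.png')[100:215,322].astype(int).sum(1)
print(p0.tolist());print(g.tolist())
E
python3 st.py q2
```

```text
15.35 [0.4073 0.2506 0.1947] [ 0.06  0.02 -1.77] [ 0.051  0.005 -0.028] W 0.0116 59.28311347961426
[515, 519, 519, 519, 515, 521, 520, 527, 520, 522, 521, 518, 525, 524, 523, 521, 492, 460, 489, 521, 534, 518, 422, 264, 230, 229, 227, 222, 221, 224, 274, 407, 507, 532, 531, 502, 463, 480, 535, 553, 528, 480, 417, 402, 400, 397, 391, 387, 383, 397, 400, 414, 430, 440, 459, 472, 489, 500, 513, 516, 530, 539, 548, 554, 567, 571, 583, 588, 594, 603, 609, 608, 613, 625, 626, 631, 640, 639, 644, 646, 651, 654, 659, 661, 662, 664, 670, 671, 670, 675, 678, 679, 681, 683, 684, 687, 693, 691, 689, 653, 509, 336, 376, 459, 498, 457, 341, 184, 150, 150, 160, 155, 151, 158, 154]
[515, 519, 520, 523, 522, 518, 522, 522, 522, 521, 527, 521, 524, 518, 522, 517, 466, 431, 491, 528, 538, 525, 428, 259, 223, 223, 226, 221, 220, 226, 264, 402, 510, 532, 529, 500, 458, 472, 511, 531, 523, 473, 419, 406, 400, 396, 390, 388, 390, 408, 419, 417, 433, 445, 458, 476, 491, 502, 515, 513, 529, 539, 547, 557, 564, 574, 583, 593, 594, 598, 608, 612, 618, 621, 627, 635, 638, 640, 644, 649, 651, 656, 658, 660, 664, 665, 670, 670, 674, 674, 677, 680, 680, 684, 686, 689, 690, 692, 689, 646, 470, 331, 385, 483, 513, 460, 341, 186, 156, 151, 153, 152, 150, 156, 152]
```

Emit:
jog_arm([
  {"x": 0.0,"y": 0.0,"z": -0.12,"spin": 0.0,"hand": 0.1},
  {"x": 0.0,"y": 0.0,"z": -0.22,"spin": 0.0,"hand": 0.1},
  {"x": 0.0,"y": 0.0,"z": -0.22,"spin": 0.0,"hand": 0.1},
  {"x": 0.0,"y": 0.0,"z": -0.22,"spin": 0.0,"hand": 0.14},
  {"x": 0.0,"y": 0.0,"z": -0.22,"spin": 0.0,"hand": 0.14},
], force=20)

```text
clock: 16.02
position: [0.4074, 0.2506, 0.1839]
tool_rot: [2.319, 2.119, 0.0]
contact_force: [0.2, -0.1, -1.8]
width: 0.0119
finger_force: 46.7
```

Emit:
jog_arm([
  {"x": 0.0,"y": 0.0,"z": 0.0,"spin": 0.0,"hand": 0.147},
  {"x": 0.0,"y": 0.0,"z": 0.0,"spin": 0.0,"hand": 0.147},
], force=20)

```text
clock: 16.27
position: [0.4074, 0.2505, 0.1839]
tool_rot: [2.319, 2.119, 0.0]
contact_force: [-0.2, 0.4, -2.1]
width: 0.0129
finger_force: 33.1
```

Emit:
jog_arm([
  {"x": 0.0,"y": 0.0,"z": 0.0,"spin": 0.0,"hand": 0.0},
  {"x": 0.0,"y": 0.0,"z": 0.0,"spin": 0.0,"hand": 0.0},
], force=20)

```text
clock: 16.52
position: [0.4073, 0.2505, 0.1838]
tool_rot: [-2.319, -2.119, -0.0]
contact_force: [-0.4, -0.4, -2.4]
width: 0.0125
finger_force: 33.1
```

Emit:
jog_arm([
  {"x": 0.0,"y": 0.0,"z": -0.02,"spin": 0.0,"hand": 0.155},
  {"x": 0.0,"y": 0.0,"z": -0.02,"spin": 0.0,"hand": 0.155},
], force=20)

```text
clock: 16.77
position: [0.4073, 0.2505, 0.1828]
tool_rot: [-2.319, -2.119, 0.0]
contact_force: [-0.3, 0.0, -0.8]
width: 0.0129
finger_force: 17.5
```

Emit:
jog_arm([
  {"x": 0.0,"y": 0.0,"z": -0.06,"spin": 0.0,"hand": 0.16},
  {"x": 0.0,"y": 0.0,"z": -0.06,"spin": 0.0,"hand": 0.16},
  {"x": 0.0,"y": 0.0,"z": -0.06,"spin": 0.0,"hand": 0.16},
  {"x": 0.01,"y": 0.06,"z": -0.06,"spin": 0.0,"hand": 0.16},
  {"x": 0.01,"y": 0.12,"z": -0.06,"spin": 0.0,"hand": 0.16},
  {"x": 0.015,"y": 0.17,"z": -0.065,"spin": 0.0,"hand": 0.16},
  {"x": 0.015,"y": 0.17,"z": -0.065,"spin": 0.0,"hand": 0.16},
  {"x": 0.015,"y": 0.17,"z": -0.065,"spin": 0.0,"hand": 0.16},
], force=20)

```text
clock: 17.77
position: [0.4081, 0.2591, 0.1796]
tool_rot: [2.319, 2.119, 0.0]
contact_force: [0.0, -0.0, 1.1]
width: 0.0137
finger_force: 7.9
```

```bash
python3 st.py q3|sed '2d'
```

```text
17.775 [0.4081 0.2591 0.1796] [ 0.03 -0.01  1.11] [-0.035 -0.015  0.036] W 0.0137 7.92920708656311
[480, 483, 482, 484, 485, 488, 494, 503, 516, 515, 513, 516, 516, 519, 517, 520, 519, 518, 518, 520, 516, 518, 517, 520, 511, 454, 428, 504, 533, 523, 455, 319, 237, 226, 214, 219, 218, 217, 214, 259, 393, 502, 526, 523, 492, 458, 479, 533, 541, 501, 432, 383, 363, 363, 365, 359, 370, 390, 407, 420, 437, 457, 469, 479, 491, 500, 511, 523, 536, 545, 549, 557, 571, 578, 577, 583, 593, 598, 602, 608, 617, 618, 623, 632, 633, 640, 644, 644, 647, 651, 657, 658, 659, 661, 663, 668, 671, 674, 677, 677, 679, 661, 630, 557, 409, 343, 408, 472, 482, 395, 195, 148, 142, 140, 145]
```

Emit:
jog_arm([
  {"x": 0.01,"y": 0.09,"z": -0.007,"spin": 0.0,"hand": 0.16},
  {"x": 0.015,"y": 0.175,"z": -0.015,"spin": 0.0,"hand": 0.16},
  {"x": 0.02,"y": 0.26,"z": -0.027,"spin": 0.0,"hand": 0.16},
  {"x": 0.03,"y": 0.345,"z": -0.04,"spin": 0.0,"hand": 0.16},
  {"x": 0.04,"y": 0.43,"z": -0.055,"spin": 0.0,"hand": 0.16},
  {"x": 0.045,"y": 0.515,"z": -0.073,"spin": 0.0,"hand": 0.16},
  {"x": 0.05,"y": 0.6,"z": -0.095,"spin": 0.0,"hand": 0.16},
  {"x": 0.06,"y": 0.685,"z": -0.117,"spin": 0.0,"hand": 0.16},
  {"x": 0.065,"y": 0.75,"z": -0.137,"spin": 0.0,"hand": 0.16},
  {"x": 0.07,"y": 0.81,"z": -0.155,"spin": 0.0,"hand": 0.16},
  {"x": 0.07,"y": 0.81,"z": -0.155,"spin": 0.0,"hand": 0.16},
  {"x": 0.07,"y": 0.81,"z": -0.155,"spin": 0.0,"hand": 0.16},
], force=20)

```text
clock: 19.32
position: [0.4116, 0.2996, 0.1719]
tool_rot: [-2.319, -2.119, -0.0]
contact_force: [-0.1, 1.3, 1.7]
width: 0.0134
finger_force: 8.1
```

Emit:
jog_arm([
  {"x": 0.0,"y": 0.0,"z": 0.0,"spin": 0.0,"hand": 0.16},
  {"x": 0.0,"y": 0.0,"z": 0.0,"spin": 0.0,"hand": 0.16},
  {"x": 0.0,"y": 0.0,"z": 0.0,"spin": 0.0,"hand": 0.16},
  {"x": 0.0,"y": 0.0,"z": 0.0,"spin": 0.0,"hand": 0.16},
  {"x": 0.0,"y": 0.0,"z": 0.0,"spin": 0.0,"hand": 0.16},
  {"x": 0.0,"y": 0.0,"z": 0.0,"spin": 0.0,"hand": 0.16},
  {"x": 0.0,"y": 0.0,"z": 0.0,"spin": 0.0,"hand": 0.16},
  {"x": 0.0,"y": 0.0,"z": 0.0,"spin": 0.0,"hand": 0.16},
  {"x": 0.0,"y": 0.0,"z": 0.0,"spin": 0.0,"hand": 0.16},
  {"x": 0.0,"y": 0.0,"z": 0.0,"spin": 0.0,"hand": 0.16},
])

```text
clock: 20.58
position: [0.4116, 0.2996, 0.1718]
tool_rot: [-2.319, -2.119, -0.0]
contact_force: [-0.1, 0.8, 1.6]
width: 0.0134
finger_force: 8.1
```

```bash
python3 st.py q4|sed '2d'; python3 - <<'E'
from h import *
a=cam('scene');cv2.imwrite('pics/q4s.png',a['img']);d=cam('wrist')
c1=cv2.resize(a['img'][124:174,210:260],(560,560),interpolation=cv2.INTER_CUBIC)
c2=cv2.resize(d['img'][80:240,270:370],(235,376),interpolation=cv2.INTER_CUBIC)
o=np.zeros((560,800,3),np.uint8);o[:,:560]=c1;o[:376,562:797]=c2;cv2.imwrite('pics/q4c.png',o)
s=sensors.get_state();G=s['position']+[0,0,.019];ps=np.radians(-5.1);ex=np.array([np.cos(ps),np.sin(ps),0]);ey=np.array([-np.sin(ps),np.cos(ps),0]);z=np.array([0,0,1])
for th in(.3,.32,.345,.37):
    c,sn=np.cos(th),np.sin(th);u=sn*ey+c*z;f=c*ey-sn*z;F=G-.1455*u
    print(th,'footL',proj(d,F+.0095*u+.05*f),'footmid',F.round(4),'pivot/tip scene',proj(a,F+.098*u-.007*ex),proj(a,F+.098*u-.007*ex-.07*z))
E
```

```text
20.575 [0.4116 0.2996 0.1718] [-0.1   0.85  1.59] [ 0.066 -0.026  0.008] W 0.0134 8.096774965524673
[508, 508, 502, 507, 508, 505, 503, 504, 504, 505, 504, 502, 504, 506, 506, 507, 507, 504, 510, 506, 507, 505, 488, 481, 476, 474, 475, 478, 476, 474, 476, 478, 479, 477, 474, 474, 477, 477, 476, 476, 475, 476, 477, 473, 482, 486, 498, 505, 509, 512, 509, 509, 511, 507, 510, 509, 506, 507, 513, 515, 509, 506, 497, 415, 363, 448, 498, 515, 507, 426, 271, 224, 215, 216, 217, 213, 220, 263, 391, 490, 513, 511, 483, 452, 440, 390, 329, 335, 358, 362, 375, 405, 428, 434, 450, 459, 474, 480, 493, 499, 510, 518, 517, 533, 539, 547, 555, 560, 565, 570, 578, 584, 588, 589, 601]
0.3 footL [320.5, 179.4] footmid [0.4078 0.2567 0.0518] pivot/tip scene [224.9, 134.7] [228.0, 148.8]
0.32 footL [320.5, 182.3] footmid [0.4075 0.2539 0.0527] pivot/tip scene [225.0, 134.8] [228.1, 148.8]
0.345 footL [320.5, 185.8] footmid [0.4072 0.2505 0.0539] pivot/tip scene [225.1, 134.8] [228.3, 148.9]
0.37 footL [320.5, 189.4] footmid [0.4069 0.2471 0.0552] pivot/tip scene [225.3, 134.9] [228.4, 149.0]
```

View pics/q4c.png

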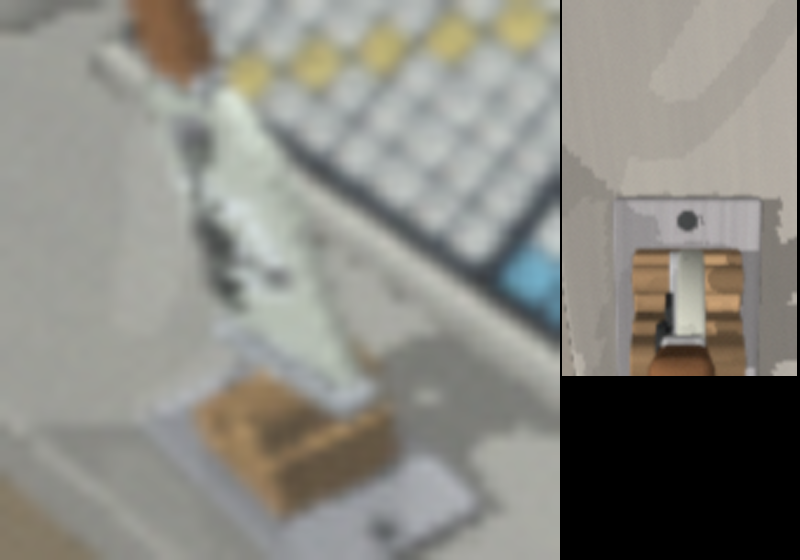

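The scene crop shows the gauge leaning left on the crown, hub at (195,140), bob at (213,240) and the pointer tip merging with the rider fork at about (232,290). The wrist crop shows the foot's left end at (690,250), that is v≈186, against 185.8 predicted for a lean of 0.345. Comparing the two dial views, the fork and the pointer tip lie in one plane, which puts the rider at about 0.352. I check the lean numerically.

```bash
python3 - <<'E'
from h import *
w=cv2.imread('pics/q4.png').astype(int);p=cv2.imread('pics/p1.png').astype(int)
print('p1',[(v,p[v,319:325].mean(0).round().astype(int).tolist()) for v in range(131,150)])
print('q4',[(v,w[v,319:325].mean(0).round().astype(int).tolist()) for v in range(178,196)])
s=cv2.imread('pics/q4s.png').astype(int).sum(2)[134:156,222:240];print(s)
E
```

```text
p1 [(131, [148, 147, 150]), (132, [170, 168, 173]), (133, [177, 175, 180]), (134, [176, 175, 179]), (135, [167, 166, 170]), (136, [153, 153, 155]), (137, [157, 157, 157]), (138, [175, 175, 177]), (139, [183, 183, 185]), (140, [177, 177, 178]), (141, [163, 166, 166]), (142, [148, 153, 153]), (143, [142, 149, 149]), (144, [141, 148, 149]), (145, [140, 147, 148]), (146, [139, 146, 146]), (147, [137, 145, 145]), (148, [136, 144, 144]), (149, [137, 146, 146])]
q4 [(178, [143, 142, 145]), (179, [165, 164, 168]), (180, [170, 169, 174]), (181, [171, 170, 174]), (182, [165, 164, 168]), (183, [154, 153, 158]), (184, [146, 145, 149]), (185, [126, 128, 133]), (186, [99, 107, 111]), (187, [109, 116, 117]), (188, [122, 129, 130]), (189, [128, 136, 135]), (190, [131, 140, 140]), (191, [137, 146, 146]), (192, [141, 151, 151]), (193, [144, 155, 155]), (194, [148, 158, 158]), (195, [150, 161, 161])]
[[481 458 494 471 451 457 497 546 597 625 577 466 483 538 532 522 532 522]
 [491 496 508 457 396 371 400 505 552 596 600 476 390 413 456 517 545 525]
 [496 507 520 465 361 314 334 487 549 593 607 583 442 3
[... 745 characters left out ...]
590 560 540 476 435 465]
 [500 501 499 500 494 463 370 311 333 427 459 532 583 553 548 490 452 481]
 [497 501 507 497 483 464 378 301 395 521 534 475 399 443 518 504 460 473]
 [496 501 501 505 477 467 397 286 247 391 563 527 445 457 528 544 471 439]
 [498 496 505 494 480 476 457 375 301 426 556 576 568 564 556 542 480 454]
 [496 500 497 477 473 469 472 474 408 394 505 548 551 555 553 546 518 463]
 [496 493 490 471 471 469 475 499 499 508 527 543 549 547 548 554 548 482]
 [493 493 476 466 464 468 472 525 518 495 490 517 546 551 551 550 545 491]
 [472 472 472 470 471 465 476 487 475 482 465 476 535 550 552 554 544 528]
 [475 474 477 470 472 475 489 495 491 473 493 485 477 521 535 538 549 554]]
```

```bash
python3 - <<'E'
from h import *
from scipy.spatial.transform import Rotation as Ro
s=sensors.get_state();d=cam('wrist');Tc=Ro.from_rotvec(s['tool_rot']).as_matrix();Ct=Tc.T@(-d['R'].T@d['t']-s['position']);A=d['R']@Tc
def at(p,r):
    T=Ro.from_rotvec(r).as_matrix();e=dict(d);e['R']=A@T.T;e['t']=-e['R']@(np.array(p)+T@Ct);return e
ps=np.radians(7.4);n=np.array([np.cos(ps),np.sin(ps),0]);ey=np.array([-np.sin(ps),np.cos(ps),0]);G=np.array([.4345,-.0733,.008])
e3=at([.37434082,-.08117914,.08853629],[-.20549026,3.13269173,-.00147214]);e1=at([.36718759,-.06022159,.19312373],[.203,-3.128,-.004])
for nm,e,f,x0,x1,y0,y1,tip in[('w3',e3,'w3',336,364,268,289,(271+407/8-.44,262+80/8-.44)),('w1',e1,'w1',312,332,228,242,(260+42-.45,225+50/7-.45))]:
    im=cv2.imread(f'pics/{f}.png').astype(float).sum(2)[y0:y1,x0:x1]
    w=np.clip(220-im,0,120);w[w<0]=0;vv,uu=np.nonzero(w);ww=w[vv,uu]
    def pl(u,v,off):
        C,r=ray(e,u,v);X=C+r*((G-off*n-C)@n)/(r@n)-G;return X@ey*1e3,X[2]*1e3
    offs=np.linspace(0,.012,241);off=offs[np.argmin([abs(pl(*tip,o)[1]-28) for o in offs])];yt=pl(*tip,off)[0]
    P=np.array([pl(x0+u,y0+v,off) for u,v in zip(uu,vv)]);c=(P*ww[:,None]).sum(0)/ww.sum()
    ang=np.arctan2(P[:,0]-yt,98-P[:,1]);print(nm,'off',off,'tip y',yt.round(2),'centroid',c.round(2),'ang of c',np.arctan2(c[0]-yt,98-c[1]).round(4),'mid of extent',((np.percentile(ang,3)+np.percentile(ang,97))/2).round(4),len(uu),'r',np.hypot(c[0]-yt,98-c[1]).round(1))
p=s['position']+[0,0,.019];q=np.radians(-5.1);e_=np.array([-np.sin(q),np.cos(q),0]);z=np.array([0,0,1])
for th in(.32,.346,.37):
    u=np.sin(th)*e_+np.cos(th)*z;f=np.cos(th)*e_-np.sin(th)*z;F=p-.1455*u
    print(th,[(h,proj(d,F+h/1e3*u+y/1e3*f)[1]) for h,y in((10,50),(10,46),(50,46),(80,46),(90,45))])
E
```

```text
w3 off 0.00755 tip y 0.78 centroid [23.56 35.27] ang of c 0.3484 mid of extent 0.3499 218 r 66.7
w1 off 0.00645 tip y 0.75 centroid [24.1  35.48] ang of c 0.3574 mid of extent 0.3613 102 r 66.7
0.32 [(10, 182.2), (10, 186.3), (50, 182.3), (80, 178.4), (90, 178.3)]
0.346 [(10, 185.9), (10, 190.0), (50, 185.3), (80, 180.8), (90, 180.4)]
0.37 [(10, 189.4), (10, 193.4), (50, 188.1), (80, 183.1), (90, 182.5)]
```

Emit:
jog_arm([
  {"x": 0.0,"y": 0.015,"z": 0.0,"spin": 0.0,"hand": 0.16},
  {"x": 0.0,"y": 0.015,"z": 0.0,"spin": 0.0,"hand": 0.16},
  {"x": 0.0,"y": 0.015,"z": 0.0,"spin": 0.0,"hand": 0.16},
  {"x": 0.0,"y": 0.015,"z": 0.0,"spin": 0.0,"hand": 0.16},
  {"x": 0.0,"y": 0.015,"z": 0.0,"spin": 0.0,"hand": 0.16},
  {"x": 0.0,"y": 0.015,"z": 0.0,"spin": 0.0,"hand": 0.16},
  {"x": 0.0,"y": 0.015,"z": 0.0,"spin": 0.0,"hand": 0.16},
  {"x": 0.0,"y": 0.015,"z": 0.0,"spin": 0.0,"hand": 0.16},
  {"x": 0.0,"y": 0.015,"z": 0.0,"spin": 0.0,"hand": 0.16},
  {"x": 0.0,"y": 0.015,"z": 0.0,"spin": 0.0,"hand": 0.16},
  {"x": 0.0,"y": 0.015,"z": 0.0,"spin": 0.0,"hand": 0.16},
  {"x": 0.0,"y": 0.015,"z": 0.0,"spin": 0.0,"hand": 0.16},
])

```text
clock: 22.28
position: [0.4116, 0.3003, 0.1718]
tool_rot: [-2.319, -2.119, 0.0]
contact_force: [0.1, 0.6, 1.6]
width: 0.0139
finger_force: 8.1
```

```bash
python3 -c "
from h import *
s=sensors.get_state();print(s['position'],s['contact_force'],s['finger_force'],s['clock'])
for i in range(6): imaging.read_camera('scene')
print(ctrl.sign_off())"
```

```text
[0.41157164 0.30027228 0.17181879] [0.06916972 0.55143363 1.5581359 ] 8.081725537776947 22.275
the job is handed in; nothing more can be done
None
```

I handed the job in with the gauge held about 0.35 rad left side down on the crown, pressed at about 4 N; I measured the rider at about 0.352 rad, but the pictures were too coarse to show the pointer exactly between the teeth, and a first rocking try slid the foot about 17 mm along the crown before I re-centred it.

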